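# Prop open the test enclosure

### The arm

A 6-joint arm with a two-finger parallel gripper is mounted at the origin on a cart in front of the work surface, level with it; the furniture and walls round the work are solid. World frame = base frame: x ahead of the robot, y to its left, z up, the work surface at z = 0. Lengths are in mm, angles in degrees, forces in N, time in s.
With the tool pointing down it reaches from about 250 to 725 mm from the base axis. Payload 4 kg.
Tool frame: the origin (TCP) lies on the centre line of the jaws, within the pads' length; the fingertips stand robot.tip_reach ahead of it and the grasp point (between the pads) lies 2 mm behind it (robot.tip_reach is the distance from the TCP to the fingertips, in mm); z points along the fingers, y is the line along which they close (so a half turn about z gives the same grasp; the last joint's range is limited). The gripper opens to 85 mm and grips with 20 to 120 N. Pads are 22 mm wide; open, the fingers measure 114 mm over their backs; the gripper's body (76 mm by 85 mm) begins 54 mm behind the grasp point. The pads swing forward as they close: fully open they stand 13 mm farther back than shut.
Start: joints at [71.849, 13.785, 0.286, 76.501, 0, 90], TCP at [155.762, 475.119, 248.306] pointing down, gripper open.
Joint ranges: [-155.79, 155.79], [-60.16, 107.12], [-62.33, 73.08], [-114, 123.19], [-81.49, 82.49], [-180, 180]. Speed limits (degrees/s): [159.86, 159.86, 180, 180, 180, 180].

### API

Orientations are given as a 3x3 rotation matrix whose columns are the frame's x, y, z axes.
In Python, from workcell import robot, viewer, job gives the robot as it stands. The module is installed in compiled form; this text tells all that it offers.
- The arm moves only by the tool drive_tool, never from a script. Its argument "increments" is a list of rows, each a list of 5 numbers: the shift along the tool's x, y, z in m, then the turn about the tool's z in rad, then the finger opening in m, from 0 to 0.0854. In form: [[tx, ty, tz, spin, gripper], ...]. A call has 1 to 8 rows; each row shifts and turns the commanded pose from where the row before left it, along the tool's axes as they then stand; what a row does not reach is not made up. A row lasts 1/8 s, in which the tool goes at most 62.5 mm and 10.7 degrees, less where a joint would pass 70% of its speed; a pose out of reach is approached as far as the arm can. A call with a gripper value outside its range is refused whole. The fingers move at their own pace and stop on an object; "force" is the grip in N (left out, the last holds). Time passes only in rows, so rows that do not move let the fingers close. It gives the time, the measured TCP pose, the force, the opening and the grip force at its end, in the units of the state.
- robot.state(): the state, without advancing time (a new reading comes with each control period).
- viewer.get_image(name): name is "scene" or "top"; returns a dict with "image" (420x560x3 uint8, red, green, blue), "range_z" (420x560 float32, mm along the optical axis (not along the pixel's ray), 0 where there is no reading), "fov_y" (degrees; the focal length in pixels is half the picture's height over the tangent of half this angle, whatever the lens; pixels are square), "cx", "cy" (the principal point, pixels), "position" and "rotation" of the camera in the world. Camera axes: x right, y down, z forward; pixel columns grow to the right and rows downward; lengths in mm; the calibration is good to about 2 mm. A picture is of the moment at which its call begins.
- job.job_done(): hands the job in; it is judged then, once.
The state is a dict: "t": time; "joint_positions": joint angles; "qd": joint speeds; "joint_torque": joint torques, N m; "tcp_pos": TCP position; "tcp_rot": TCP orientation; "ft_force": force on the tool from outside, world axes, zero at the start; "torque": the same for the moment, N m; "gripper_width": opening from 0.0 (shut) to 1.0 (fully open); "finger_force": force on a finger pad.
Only numpy, scipy, OpenCV 4.12 (cv2) and the standard library are available. Lean on these libraries where they do the work, as an engineer would, in place of code of your own. Each camera call takes 0.05 s, during which the arm holds its last target. There are 200 camera calls.

### The job

Prop the test enclosure's lid open: take the prop rod that hangs in front of the case by its knob, push the lid up with it, bring its foot in over the front rim and slide it along the ledge behind the rim until it drops fully home in the holding hole, then let go so that the rod carries the lid. Go gently: feel for the hole and do not force the rod against the case, and leave the other things on the bench where they are.

Things in the scene. Friction and masses are not known exactly. Their poses are not given: they have to be found in the camera images.
- case: Grey sheet-metal test enclosure, fixed to the bench, 215 (x, depth) x 240 (y, width) x 160 mm (height of the rim), walls 5 mm. Origin: centre of its underside; z up; its -x face is the front, towards the robot; yaw varies. A level ledge runs back from the middle of the front rim along y = 0.
- front_rim (a point): Middle of the front rim, top outer edge: x = -107.5, y = 0, z = 160 mm in the case's frame. From here the ledge runs back: first the bent-in rim flange, 28 mm deep, top at z = 160 mm, then the bright steel keeper bar, 34 mm wide, top at z = 159 mm (a 1 mm step down), which reaches to more than 100 mm behind the front face.
- ledge_mid (a point): Point on the ledge at x = -57.5, y = 0, z = 159 mm in the case's frame; not the hole itself. The keeper bar has one square hole, 12x12 mm, 9 mm deep (floor at z = 150 mm), on the line y = 0: the holding hole. The bar is adjustable: the hole's centre lies anywhere within 13.5 mm before or behind this point (along the case's x), is not measured and must be found by feel or sight.
- lid (a joint): Angle of the aluminium lid (219x246x8 mm, 0.35 to 0.7 kg), rad: 0 = closed, grows as its front edge rises, stop at 0.95. Hinge axis along the case's y at x = +111.5, z = 165 mm in the case's frame. The hinge is damped (0.8 N m s/rad); the lid sinks shut when not held up. With the rod home in the hole it stands at about 0.5 to 0.6.
- rod (a joint): Angle of the prop rod against the lid, rad, axis along the case's y: at 0 the rod is square to the lid (hanging straight down when the lid is closed); positive swings the foot towards the robot (the case's -x). Lid angle plus this angle is the rod's tilt from vertical. Range -1.4 to 0.9; slight friction (0.02 N m).
- rod_pivot (a point): Pivot of the prop rod in a fork at the middle of the lid's front edge: 241.5 mm from the hinge axis, 22.5 mm in front of the case's front face when the lid is closed; y = 0 in the case's frame. The steel rod, 9 mm thick, hangs from it in front of the case and swings in the case's x-z plane only.
- rod_foot (a point): Foot of the prop rod, centre of its flat end, 150 mm from the pivot along the rod; the last 12 mm are a pin 7 mm thick with a square-edged flat end. At the start about 15 mm over the bench, in front of the case. The foot meets the ledge and the hole's edges solidly.
- rod_knob (a point): Centre of the rod's black grip knob: a disc 22 mm across, 16 mm wide (axis along the case's y, two flat faces to pinch), on an 8 mm thick arm square to the rod, towards the robot: 100 mm down the rod from the pivot and 42 mm in front of the rod. Moving the knob up pushes the lid up through the rod; the rod can turn between the fingertips.
- tape_black: Bystander, not to be moved: roll of black insulating tape, 59 mm across, 18 mm high. Origin: centre of its underside.
- flux_tin: Bystander, not to be moved: round tin, 44 mm across, 19 mm high. Origin: centre of its underside.
- multimeter: Bystander, not to be moved: hand multimeter lying flat, 158x84x41 mm. Origin: centre of its underside.
- tweezers: Bystander, not to be moved: steel tweezers, 126 mm long. Origin: centre of its underside.
- pcb_3: Bystander, not to be moved: small circuit board, 34x53x11 mm. Origin: centre of its underside.
- esd_brush: Bystander, not to be moved: small black brush, 136 mm long, 12 mm wide, lying beside the case. Origin: centre of its underside.

How it is judged (in metres and radians):
On the way:
1. the lid is pushed up by more than 0.5 rad with the rod's foot above the rim (foot over z = 160 mm in the case's frame) (value of joint lid above 0.5 rad and z of rod_foot in the frame of case above 0.16 m), for 0.1 s.
At the end, for the whole second after the job is handed in: The rod's foot stands in the holding hole, home to within 3.5 mm of its floor (5.5 mm or more below the bar's top), the rod bears on the case and carries the lid, which is open by more than 0.4 rad and at rest (z of rod_foot in the frame of case below 0.1535 m and x of rod_foot in the frame of case between -0.08 and -0.035 m and value of joint lid above 0.4 rad and contact force between rod and case above 0.5 N and not (velocity of joint lid above 0.05 rad/s) and not (velocity of joint lid below -0.05 rad/s)); the robot touches nothing.
It fails at once if the rod is forced against the case or keeper bar with more than 25 N (contact force between rod and case above 25 N).
It fails at once if a bystander (tape roll, round tin, brush, multimeter, tweezers or loose circuit board) is moved by more than 20 mm (distance of any of tape_black, flux_tin, esd_brush, multimeter, tweezers, pcb_3 from where it was at the start of the episode above 0.02 m).
It also fails if it takes over 58 s, if anything falls off the work surface, if the arm or the gripper's body presses on something with over 40 N, if the wrist force passes 120 N, or if a joint passes its speed limit or range.

## Working session

There is one attempt and no reset: what is moved stays moved. The work goes in short steps, Python scripts to look and compute and a tool call to move; the robot and the scene stay as the last step left them, time stands still between calls to the robot, and variables do not carry over. Pictures are saved under pics/ and viewed, at most 10 in all, crops included, and the job is handed in when it is done.

Besides the shell and the picture viewer there is one more tool, called by a JSON object that holds its "name" and its "arguments", one argument or row to a line. drive_tool: Moves the arm, as the interface text tells. Its arguments: {"type":"object","properties":{"increments":{"type":"array"},"force":{"type":"number"}},"required":["increments"]}

```bash
mkdir -p pics; cat > h.py <<'E'
from workcell import robot, viewer, job
import numpy as np, cv2
def grab(n):
    d=viewer.get_image(n); h=d["image"].shape[0]
    d["f"]=h/2/np.tan(np.radians(d["fov_y"])/2); return d
def cloud(d):
    z=d["range_z"]; v,u=np.mgrid[:z.shape[0],:z.shape[1]]
    p=np.stack([(u-d["cx"])*z/d["f"],(v-d["cy"])*z/d["f"],z],-1)
    P=p@np.array(d["rotation"]).T+np.array(d["position"]); P[z==0]=np.nan; return P
E
python3 - <<'E'
from h import *
ims=[]
for n in("scene","top"):
    d=grab(n); cv2.imwrite(f"pics/{n}0.png",d["image"][:,:,::-1]); np.save(n+"0.npy",cloud(d)); print(n,d["position"],np.round(d["rotation"],3).tolist(),d["f"])
s=robot.state(); print(s["tcp_rot"],s["tcp_pos"],robot.tip_reach,s["t"],s["gripper_width"])
E
```

```text
scene [ -23.91940565   66.48380295 1190.01436389] [[-0.071, -0.869, 0.49], [-0.997, 0.069, -0.023], [-0.014, -0.49, -0.871]] 441.1899436629281
top [ 343.50989448   50.91710168 1262.11980337] [[-0.024, -0.981, 0.193], [-1.0, 0.027, 0.014], [-0.019, -0.193, -0.981]] 393.4298278809413
[[-9.50233851e-01  3.11536990e-01 -5.76372063e-04]
 [ 3.11537524e-01  9.50232209e-01 -1.76674068e-03]
 [-2.71777483e-06 -1.85837832e-03 -9.99998273e-01]] [155.59802024 474.62037017 247.50414376] 17.0 0.1 1.003000366278121
```

View pics/scene0.png

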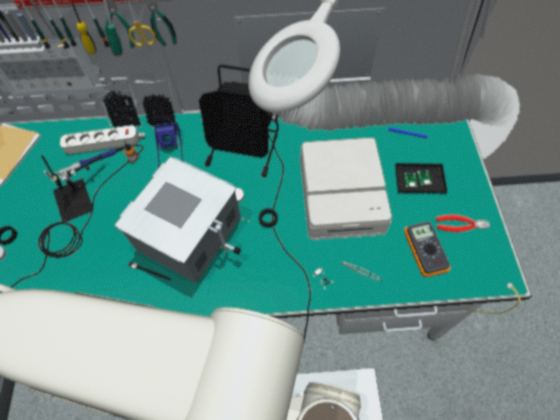

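View pics/top0.png

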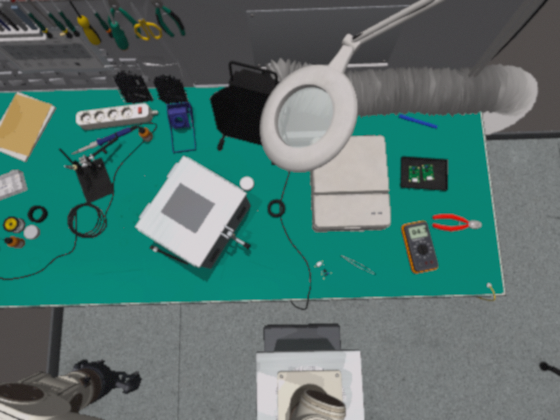

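```bash
python3 - <<'E'
from h import *
for n in("scene","top"):
    P=np.load(n+"0.npy"); im=cv2.imread(f"pics/{n}0.png")
    m=(abs(P[...,2]-172)<7)&(np.arange(560)[None]<265)&(np.arange(420)[:,None]>140)&(np.arange(420)[:,None]<285)
    k,lab,st,_=cv2.connectedComponentsWithStats(m.astype(np.uint8)); i=1+st[1:,4].argmax(); q=P[lab==i]
    r=cv2.minAreaRect(q[:,:2].astype(np.float32)); print(n,r,np.median(q[:,2]),cv2.boxPoints(r).tolist())
    c=im[200:280,180:280] 
    cv2.imwrite(f"pics/c_{n}.png",cv2.resize(c,None,fx=6,fy=6,interpolation=cv2.INTER_CUBIC))
    np.set_printoptions(suppress=True,linewidth=250)
a=cv2.imread("pics/c_scene.png");b=cv2.imread("pics/c_top.png")
cv2.imwrite("pics/cc.png",np.hstack([a[:,200:600],b[:,200:600]]))
E
```

```text
scene ((560.5242919921875, 315.73162841796875), (254.0074005126953, 252.2325897216797), 57.17201614379883) 170.8505214287154 [[385.69744873046875, 277.38018798828125], [597.6489868164062, 140.6401824951172], [735.3511352539062, 354.08306884765625], [523.3995971679688, 490.82305908203125]]
top ((561.615478515625, 317.4949951171875), (254.66891479492188, 249.9529571533203), 57.26044464111328) 170.48922344265338 [[387.6278991699219, 277.9790954589844], [597.8727416992188, 142.79928588867188], [735.60302734375, 357.0108947753906], [525.3582153320312, 492.1907043457031]]
```

View pics/cc.png

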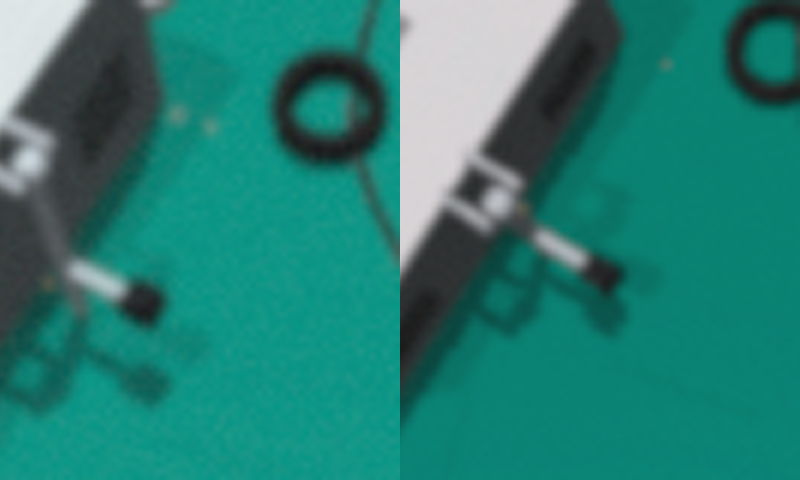

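The scene shows the case at centre-left with its front facing the robot. The fork is at about (230,234) in the top view, with the knob at (247.5,246) top and (237.5,250) scene. The tape roll is about 150 mm to the right of the knob.

```bash
cat >> h.py <<'E'
def ray(d,u,v,z):
    r=np.array(d["rotation"])@np.array([(u-d["cx"])/d["f"],(v-d["cy"])/d["f"],1]); p=np.array(d["position"]); return p+r*(z-p[2])/r[2]
def plan(target_tcp, yaw_y):  # tool-axis shift and spin to reach target
    s=robot.state(); R=np.array(s["tcp_rot"]); p=np.array(s["tcp_pos"])
    a=np.degrees(np.arctan2(R[1,1],R[0,1])); sp=-((yaw_y-a+180)%360-180)
    return np.round(R.T@(np.array(target_tcp)-p),1), round(sp,1)
E
python3 - <<'E'
from h import *
for n,pv,kn in(("scene",(218.3,226.7),(237.5,250.3)),("top",(229.7,233.8),(247.5,245.8))):
    d=grab(n); print(n,"pivot",ray(d,*pv,168)[:2],"knob",ray(d,*kn,67)[:2])
    P=np.load(n+"0.npy"); 
    m=(abs(P[...,2]-172)<7)&(np.arange(560)[None]<265)&(np.arange(420)[:,None]>140)&(np.arange(420)[:,None]<285)
    m=cv2.morphologyEx(m.astype(np.uint8),cv2.MORPH_OPEN,np.ones((9,9),np.uint8))
    k,lab,st,_=cv2.connectedComponentsWithStats(m); q=P[lab==1+st[1:,4].argmax()][:,:2]
    r=cv2.minAreaRect(q.astype(np.float32)); print(r)
    u,v=round(kn[0]),round(kn[1]); print("depth near knob",np.round(P[v-2:v+3,u-2:u+3,2]))
    u,v=round(pv[0]),round(pv[1]); print("pivot",np.round(P[v-1:v+2,u-1:u+2,2]))
E
```

```text
scene pivot [497.41736881 213.23177294] knob [471.81121031 174.62275645]
((566.9885864257812, 325.7452392578125), (229.3540802001953, 252.69387817382812), 57.46831130981445)
depth near knob [[77. 74. 79. 74.  5.]
 [79. 77. 74. 76. 77.]
 [76. 76. 78. 75. 74.]
 [74. 72. 71. 73. 70.]
 [75. 74. 71. 71. 67.]]
pivot [[172. 173. 171.]
 [177. 176. 174.]
 [171. 173. 169.]]
top pivot [494.63763412 214.84014538] knob [470.2969033  175.55174656]
((569.1995849609375, 329.39739990234375), (225.61032104492188, 249.95616149902344), 57.29846954345703)
depth near knob [[81. 74. 76. 76.  5.]
 [78. 76. 75. 70. 64.]
 [73. 74. 71. 69. -4.]
 [74. 70. 72. 70.  3.]
 [57. 70. 74.  6. -0.]]
pivot [[173. 173. 169.]
 [172. 173. 170.]
 [168. 179. 167.]]
```

```bash
python3 - <<'E'
from h import *
print(plan([466,170,200],-32.6))
E
```

```text
(array([-389.8, -192.9,   48. ]), np.float64(104.4))
```

{"name": "drive_tool", "arguments": {
  "increments": [
    [-0.0487,-0.0241,0,0,0.05],
    [-0.0487,-0.0241,0,0,0.05],
    [-0.0487,-0.0241,0,0,0.05],
    [-0.0487,-0.0241,0,0,0.05],
    [-0.0487,-0.0241,0,0,0.05],
    [-0.0487,-0.0241,0,0,0.05],
    [-0.0487,-0.0241,0,0,0.05],
    [-0.0487,-0.0241,0,0,0.05]
  ]
}}

```text
t: 1.2
tcp_pos: [466.9, 169.1, 248.3]
tcp_rot: [[-0.95, 0.312, 0.0], [0.312, 0.95, 0.0], [0.0, 0.0, -1.0]]
ft_force: [0.6, 1.4, 0.5]
gripper_width: 0.59
finger_force: 0.0
```

{"name": "drive_tool", "arguments": {
  "increments": [
    [0,0,0.006,0.182,0.05],
    [0,0,0.006,0.182,0.05],
    [0,0,0.006,0.182,0.05],
    [0,0,0.006,0.182,0.05],
    [0,0,0.006,0.182,0.05],
    [0,0,0.006,0.182,0.05],
    [0,0,0.006,0.182,0.05],
    [0,0,0.006,0.182,0.05]
  ]
}}

```text
t: 2.2
tcp_pos: [465.7, 170.5, 199.9]
tcp_rot: [[0.207, 0.978, -0.001], [0.978, -0.207, -0.0], [-0.0, -0.001, -1.0]]
ft_force: [0.3, 0.2, 0.0]
gripper_width: 0.588
finger_force: 0.0
```

{"name": "drive_tool", "arguments": {
  "increments": [
    [0,0,0,0.182,0.05],
    [0,0,0,0.182,0.05],
    [0,0,0,0,0.05]
  ]
}}

```text
t: 2.58
tcp_pos: [465.8, 170.5, 200.1]
tcp_rot: [[0.534, 0.845, -0.001], [0.845, -0.534, -0.0], [-0.0, -0.0, -1.0]]
ft_force: [0.6, 0.5, -0.1]
gripper_width: 0.584
finger_force: 0.0
```

```bash
python3 - <<'E'
from h import *
print(plan([466,170,74],-32.6)); s=robot.state(); print(s["tcp_pos"],s["joint_positions"],s["ft_force"],s["t"])
d=grab("top"); cv2.imwrite("pics/t1.png",cv2.resize(d["image"][180:300,170:310,::-1],None,fx=5,fy=5,interpolation=cv2.INTER_CUBIC))
E
```

```text
(array([ -0.2,   0.5, 126.1]), np.float64(0.3))
[465.76623751 170.47383352 200.08499396] [ 2.01027731e+01  1.48868737e+01 -5.59445926e+00  6.95494352e+01
  3.81735348e-04  1.42411796e+02] [ 0.60367192  0.50963605 -0.10596978] 2.575
```

View pics/t1.png

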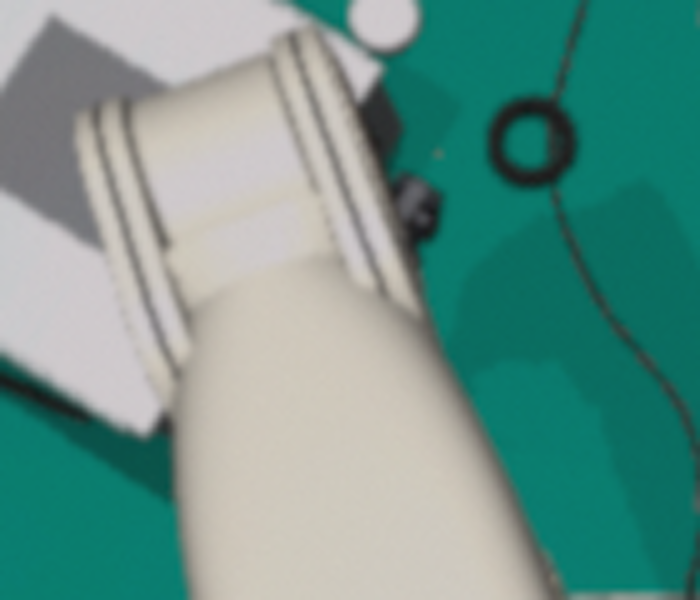

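The arm hides the knob from above: only the tape, at (532,140), and the wrist show in the crop. I'll descend on the measured position and check by force.

{"name": "drive_tool", "arguments": {
  "increments": [
    [0,0,0.03,0,0.05],
    [0,0,0.03,0,0.05],
    [0,0,0.03,0,0.05],
    [0,0,0.02,0,0.05],
    [0,0,0.016,0,0.05],
    [0,0,0,0,0.05]
  ]
}}

```text
t: 3.38
tcp_pos: [464.8, 170.1, 73.1]
tcp_rot: [[0.535, 0.845, -0.003], [0.845, -0.535, -0.001], [-0.003, -0.002, -1.0]]
ft_force: [-0.7, 0.5, 0.5]
gripper_width: 0.584
finger_force: 0.0
```

```bash
python3 - <<'E'
from h import *
s=robot.state(); print(s["tcp_pos"],s["ft_force"])
ims=[cv2.resize(grab(n)["image"][200:280,190:270,::-1],(400,400),interpolation=cv2.INTER_CUBIC) for n in("scene","top")]
cv2.imwrite("pics/t2.png",np.hstack(ims))
E
```

```text
[464.75372513 170.11899775  73.09809487] [-0.74210019  0.52647463  0.48469917]
```

View pics/t2.png

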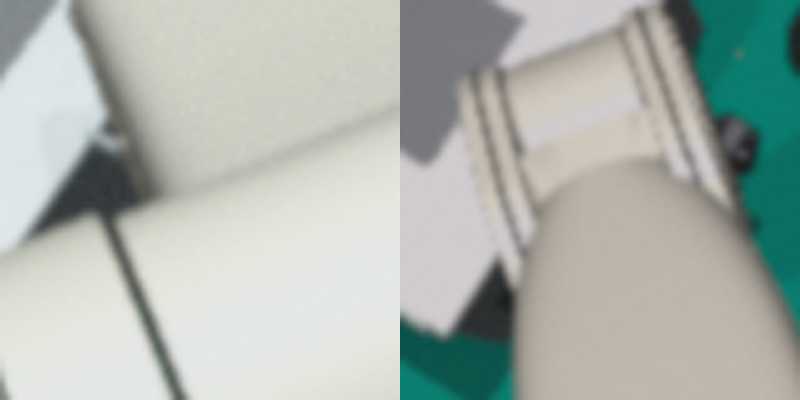

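Both crops show only the wrist and forearm covering the fork and knob, so I'll close and read the width.

{"name": "drive_tool", "arguments": {
  "increments": [
    [0,0,0,0,0.03],
    [0,0,0,0,0.022],
    [0,0,0,0,0.01],
    [0,0,0,0,0.01],
    [0,0,0,0,0.01],
    [0,0,0,0,0.01]
  ],
  "force": 30
}}

```text
t: 4.22
tcp_pos: [467.1, 170.6, 74.9]
tcp_rot: [[0.537, 0.844, 0.003], [0.844, -0.537, 0.0], [0.002, 0.002, -1.0]]
ft_force: [3.5, -1.2, 2.6]
gripper_width: 0.18
finger_force: 32.4
```

```bash
cat >> h.py <<'E'
piv=lambda L:np.array([111.5-241.5*np.cos(L),165+241.5*np.sin(L)])
foot=lambda L,f:piv(L)+150*np.array([-np.sin(f),-np.cos(f)])
knob=lambda L,f:piv(L)+np.array([-100*np.sin(f)-42*np.cos(f),-100*np.cos(f)+42*np.sin(f)])
from scipy.optimize import fsolve
inv=lambda k,g=(.65,.1):fsolve(lambda q:knob(*q)-k,g)
E
python3 - <<'E'
from h import *
Ls=np.linspace(0,.69,17); k0=knob(0,0)
for L in Ls[1:]:
    f=np.arcsin(max(0,(128+piv(L)[0])/150)); k=knob(L,f); print(np.round(L,3),round(f,3),np.round(k-k0,1),np.round(foot(L,f),1)); k0=k
E
```

```text
0.043 0.0 [ 0.2 10.4] [-129.8   25.4]
0.086 0.0 [ 0.7 10.4] [-129.1   35.8]
0.129 0.0 [ 1.1 10.4] [-128.    46.2]
0.172 0.011 [ 0.5 10.7] [-128.    56.5]
0.216 0.024 [ 0.7 10.8] [-128.    66.7]
0.259 0.04 [ 0.8 10.9] [-128.    76.9]
0.302 0.06 [ 1.  10.9] [-128.    87.1]
0.345 0.082 [ 1.2 11. ] [-128.    97.2]
0.388 0.107 [ 1.3 11. ] [-128.   107.2]
0.431 0.134 [ 1.5 11. ] [-128.   117.3]
0.474 0.165 [ 1.7 11.1] [-128.   127.4]
0.518 0.199 [ 1.9 11.2] [-128.   137.4]
0.561 0.235 [ 2.1 11.2] [-128.   147.5]
0.604 0.275 [ 2.3 11.3] [-128.   157.7]
0.647 0.317 [ 2.6 11.4] [-128.  168.]
0.69 0.363 [ 2.8 11.5] [-128.   178.5]
```

{"name": "drive_tool", "arguments": {
  "increments": [
    [0.0003,0,-0.0104,0,0.01],
    [0.0007,0,-0.0104,0,0.01],
    [0.001,0,-0.0104,0,0.01],
    [0.0005,0,-0.0107,0,0.01],
    [0,0,0,0,0.01]
  ]
}}

```text
t: 4.85
tcp_pos: [467.7, 171.8, 116.2]
tcp_rot: [[0.537, 0.844, 0.001], [0.844, -0.537, -0.002], [-0.001, 0.002, -1.0]]
ft_force: [6.0, -3.1, -4.6]
gripper_width: 0.177
finger_force: 31.7
```

```bash
python3 - <<'E'
from h import *
s=robot.state(); print(s["tcp_pos"],s["ft_force"],s["gripper_width"],s["finger_force"])
P=cloud(grab("top")); 
q=P[165:260,130:220].reshape(-1,3); q=q[(q[:,2]>165)&(q[:,2]<260)]
o=np.array([563.3,321.3]); c=(q[:,:2]-o)@np.array([.5395,.842])
for a in(100,60,20,-20,-60): print(a,np.median(q[abs(c-a)<5,2]))
E
```

```text
[467.705449   171.78918984 116.15960309] [ 6.00556845 -3.08570514 -4.60012762] 0.17668507538235798 31.6811004281044
100 173.32582007636358
60 180.77326493624673
20 187.1877655078256
-20 193.54647745296631
-60 199.89719341541365
```

{"name": "drive_tool", "arguments": {
  "increments": [
    [0.0007,0.001,-0.0108,0,0.01],
    [0.0008,0,-0.0109,0,0.01],
    [0.001,0,-0.0109,0,0.01],
    [0.0012,0,-0.011,0,0.01],
    [0.0013,0,-0.011,0,0.01],
    [0.0015,0,-0.011,0,0.01]
  ]
}}

```text
t: 5.65
tcp_pos: [470.9, 176.7, 181.1]
tcp_rot: [[0.537, 0.844, -0.002], [0.844, -0.537, -0.003], [-0.003, -0.001, -1.0]]
ft_force: [3.9, -3.1, -4.3]
gripper_width: 0.179
finger_force: 31.3
```

{"name": "drive_tool", "arguments": {
  "increments": [
    [0.0017,0.0,-0.0111,0,0.01],
    [0.0019,0,-0.0112,0,0.01],
    [0.0021,0,-0.0112,0,0.01],
    [0.0023,0,-0.0113,0,0.01],
    [0.0026,0,-0.0114,0,0.01],
    [0.0028,0,-0.0115,0,0.01],
    [0,0,0,0,0.01]
  ]
}}

```text
t: 6.52
tcp_pos: [478.6, 188.7, 249.4]
tcp_rot: [[0.536, 0.844, -0.0], [0.844, -0.536, -0.001], [-0.001, -0.0, -1.0]]
ft_force: [3.9, -2.5, -2.5]
gripper_width: 0.177
finger_force: 31.1
```

```bash
cat >> h.py <<'E'
def lid():
    P=cloud(grab("top")); q=P[120:300,100:280].reshape(-1,3)
    o=np.array([563.3,321.3]); c=(q[:,:2]-o)@np.array([.5395,.842]); w=(q[:,:2]-o)@np.array([-.842,.5395])
    m=(q[:,2]>168)&(q[:,2]<360)&(w>50)&(w<115)&(c<105)
    c,z=c[m],q[m,2]; a=np.arctan2(z-165,111.5-c)-np.arcsin(8/np.hypot(z-165,111.5-c)); a=a[(c<20)]; h,e=np.histogram(a,np.arange(0,1,.02)); i=h.argmax()
    return np.median(a[abs(a-e[i]-.01)<.03]),len(a)
E
python3 - <<'E'
from h import *
s=robot.state(); print(s["tcp_pos"],s["ft_force"],s["gripper_width"],s["finger_force"])
print(lid())
cv2.imwrite("pics/t3.png",np.hstack([grab(n)["image"][130:330,120:320,::-1] for n in("scene","top")]).repeat(2,0).repeat(2,1))
E
```

```text
[478.63208087 188.67284702 249.40899171] [ 3.86585949 -2.45188796 -2.49417427] 0.17681549500121135 31.099774539470673
(np.float64(0.6674079961931424), 468)
```

View pics/t3.png

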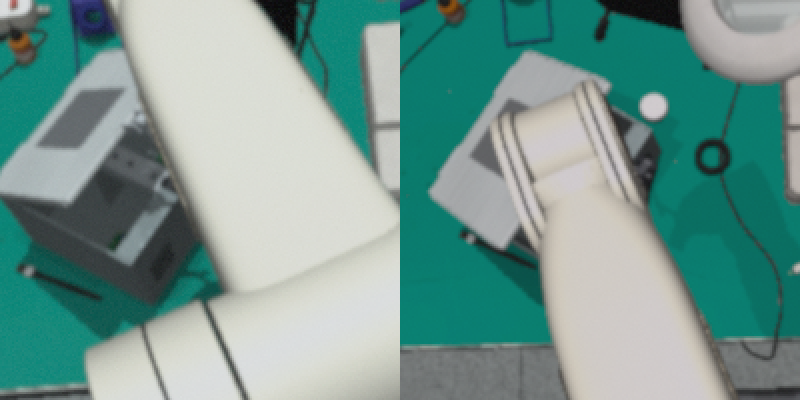

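The lid is up at about 0.67 rad. Through the opening in the scene picture, around crop (100–180,150–200), the ledge is partly visible, so I'll enlarge it to look for the hole.

```bash
python3 - <<'E'
from h import *
d=grab("scene"); im=np.mean([grab("scene")["image"].astype(float) for _ in range(4)],0)
c=im[190:240,160:225,::-1]; c=np.clip(c*1.3,0,255).astype(np.uint8)
im2=cv2.resize(c,None,fx=12,fy=12,interpolation=cv2.INTER_CUBIC)
o=np.array([563.3,321.3]); ex=np.array([.5395,.842])
from math import *
R=np.array(d["rotation"]);p=np.array(d["position"])
for x in(-107.5,-79.5,-71,-57.5,-44):
    w=np.r_[o+ex*x,159]; q=R.T@(w-p); u,v=d["cx"]+d["f"]*q[0]/q[2],d["cy"]+d["f"]*q[1]/q[2]; print(x,u,v,(u-160+.5)*12,(v-190+.5)*12)
cv2.imwrite("pics/t4.png",im2)
E
```

```text
-107.5 212.0806349717211 226.01022651554473 630.9676196606533 438.12271818653676
-79.5 203.1585676292737 221.51188017636818 523.9028115512845 384.14256211641816
-71 200.47094038672623 220.15682672254968 491.6512846407147 367.8819206705962
-57.5 196.22211262676228 218.01464396756245 440.6653515211474 342.1757276107494
-44 191.9973511306666 215.88459499119566 389.9682135679992 316.61513989434786
```

View pics/t4.png

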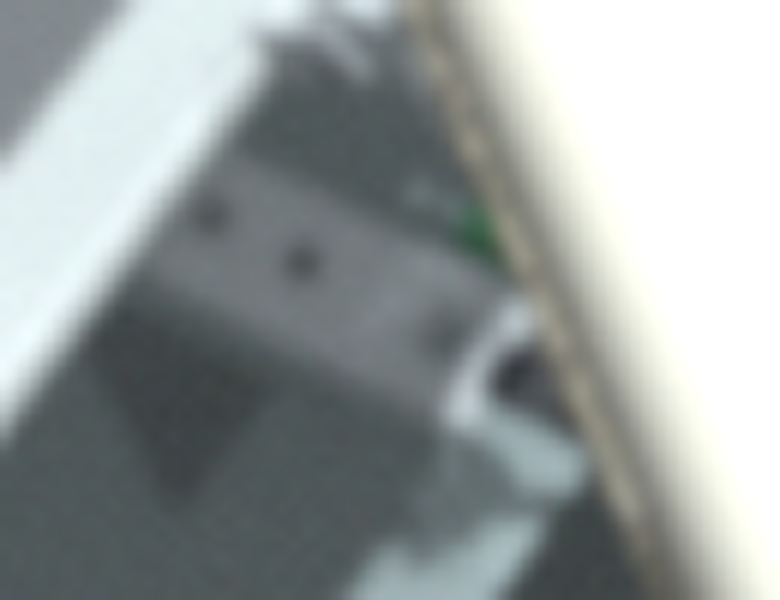

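The bar shows behind the bright flange edge, which is near (485,350). The first dark spot, at (435,335), lies about 13 mm behind that edge, so the hole is at x ≈ -66. The spots at (300,262) and (205,215) are too far back to be it.

```bash
python3 - <<'E'
from h import *
k0=knob(.69,.363); 
for f in np.linspace(.363,0.02,9)[1:]:
    k=knob(.69,f); print(round(f,3),np.round(k-k0,1),np.round(foot(.69,f),1)); k0=k
print()
for x,z in((-77.5,166),(-77,163),(-77,160),(-76,159),(-75,159),(-73,159),(-71,159),(-68,159),(-66,159),(-66,150)):
    L,f=fsolve(lambda q:foot(*q)-np.array([x,z]),(.65,-.05)); k=knob(L,f); print(x,z,np.round([L,f],3),np.round(k-k0,1),"knob-piv x",np.round((k-piv(L))[0],1)); k0=k
E
```

```text
0.32 [ 3.4 -3.1] [-122.   176.3]
0.277 [ 3.6 -3. ] [-115.8  174.5]
0.234 [ 3.7 -2.8] [-109.6  172.8]
0.192 [ 3.8 -2.7] [-103.3  171.5]
0.149 [ 3.9 -2.5] [-97.  170.4]
0.106 [ 4.  -2.3] [-90.6 169.6]
0.063 [ 4.1 -2.2] [-84.2 169. ]
0.02 [ 4.2 -2. ] [-77.8 168.8]

-77.5 166 [0.675 0.004] [-0.6 -3.4] knob-piv x -42.4
-77 163 [ 0.66  -0.016] [-0.5 -3.8] knob-piv x -40.4
-77 160 [ 0.644 -0.031] [-0.8 -3.7] knob-piv x -38.9
-76 159 [ 0.638 -0.043] [ 0.4 -1.5] knob-piv x -37.6
-75 159 [ 0.638 -0.05 ] [ 0.7 -0.3] knob-piv x -36.9
-73 159 [ 0.637 -0.064] [ 1.3 -0.6] knob-piv x -35.5
-71 159 [ 0.636 -0.078] [ 1.3 -0.6] knob-piv x -34.1
-68 159 [ 0.635 -0.1  ] [ 2. -1.] knob-piv x -31.8
-66 159 [ 0.634 -0.114] [ 1.3 -0.7] knob-piv x -30.3
-66 150 [ 0.584 -0.161] [ -2.  -11.3] knob-piv x -25.4
```

{"name": "drive_tool", "arguments": {
  "increments": [
    [0.0034,0,0.002,0,0.01],
    [0.0036,0,0.002,0,0.01],
    [0.0037,0,0.0028,0,0.01],
    [0.0038,0,0.0027,0,0.01],
    [0.0039,0,0.0025,0,0.01],
    [0.004,0,0.0023,0,0.01],
    [0.0041,0,0.0022,0,0.01],
    [0.0042,0,0.002,0,0.01]
  ]
}}

```text
t: 7.92
tcp_pos: [495.1, 214.3, 231.1]
tcp_rot: [[0.537, 0.844, -0.0], [0.844, -0.537, -0.001], [-0.001, 0.0, -1.0]]
ft_force: [1.9, -5.2, -1.8]
gripper_width: 0.177
finger_force: 31.4
```

{"name": "drive_tool", "arguments": {
  "increments": [
    [0,0,0,0,0.01],
    [0,0,0,0,0.01]
  ]
}}

```text
t: 8.18
tcp_pos: [495.2, 214.5, 231.1]
tcp_rot: [[0.536, 0.844, -0.0], [0.844, -0.536, -0.001], [-0.001, 0.0, -1.0]]
ft_force: [3.2, -4.4, -1.3]
gripper_width: 0.181
finger_force: 31.3
```

```bash
cat > est.py <<'E'
from h import *
T=[];F=[];ll=[]
for i in range(4):
    ll.append(lid()[0]); s=robot.state(); T.append(s["tcp_pos"]);F.append(s["ft_force"])
p=np.mean(T,0); ex=np.array([.537,.844])
F=np.mean(F,0); d=p-np.array([466.2,170.4,74.5]); k=knob(0,0)+np.array([d[:2]@ex,d[2]])
L,f=inv(k); print("tcp",p.round(1),"knob",k.round(1),"L,phi",round(L,3),round(f,3),"foot",foot(L,f).round(1),"lid cam",np.round(np.median(ll),3))
print("F tool x,y,z",np.round([F[:2]@ex,F[0]*.844-F[1]*.537,F[2]],1),"t",s["t"],s["gripper_width"])
E
python3 est.py
```

```text
tcp [495.2 214.4 231.2] knob [-119.3  221.7] L,phi 0.697 0.037 foot [-79.1 170.2] lid cam 0.687
F tool x,y,z [-1.8  4.9 -1.6] t 8.375 0.17809236960582472
```

{"name": "drive_tool", "arguments": {
  "increments": [
    [0,0,0.003,0,0.01],
    [0,0,0.003,0,0.01],
    [0,0,0.003,0,0.01],
    [-0.0005,0,0.002,0,0.01],
    [0,0,0.001,0,0.01],
    [0,0,0,0,0.01]
  ]
}}

```text
t: 9.12
tcp_pos: [495.0, 214.2, 221.1]
tcp_rot: [[0.536, 0.844, 0.002], [0.844, -0.536, 0.001], [0.002, 0.001, -1.0]]
ft_force: [0.2, -5.5, 7.7]
gripper_width: 0.179
finger_force: 32.3
```

```bash
python3 est.py
```

```text
tcp [495.  214.2 221.1] knob [-119.6  211.6] L,phi 0.657 -0.021 foot [-76.5 162.5] lid cam 0.649
F tool x,y,z [-4.7  3.2  6.8] t 9.325 0.17703472765642897
```

{"name": "drive_tool", "arguments": {
  "increments": [
    [0,0,0.001,0,0.01],
    [0,0,0,0,0.01]
  ]
}}

```text
t: 9.57
tcp_pos: [495.0, 214.2, 221.0]
tcp_rot: [[0.536, 0.844, 0.003], [0.844, -0.536, 0.001], [0.002, 0.002, -1.0]]
ft_force: [-1.6, -6.7, 12.0]
gripper_width: 0.177
finger_force: 32.8
```

{"name": "drive_tool", "arguments": {
  "increments": [
    [0,0,0.001,0,0.01],
    [0,0,0,0,0.01]
  ]
}}

```text
t: 9.82
tcp_pos: [495.1, 214.2, 220.8]
tcp_rot: [[0.536, 0.844, 0.003], [0.844, -0.536, 0.001], [0.003, 0.002, -1.0]]
ft_force: [-1.9, -7.5, 14.5]
gripper_width: 0.18
finger_force: 33.3
```

```bash
python3 est.py
```

```text
tcp [495.1 214.2 220.8] knob [-119.6  211.3] L,phi 0.656 -0.023 foot [-76.4 162.3] lid cam 0.647
F tool x,y,z [-7.5  1.5 14.6] t 10.025 0.17373464342099135
```

{"name": "drive_tool", "arguments": {
  "increments": [
    [0,0,-0.0015,0,0.01],
    [0,0,-0.0005,0,0.01],
    [0.0005,0,0,0,0.01],
    [0.0005,0,0,0,0.01],
    [0,0,0,0,0.01]
  ]
}}

```text
t: 10.65
tcp_pos: [495.3, 214.5, 220.9]
tcp_rot: [[0.537, 0.844, 0.001], [0.844, -0.537, -0.0], [0.0, 0.001, -1.0]]
ft_force: [-0.4, -6.6, 6.7]
gripper_width: 0.174
finger_force: 32.3
```

```bash
python3 est.py
```

```text
tcp [495.3 214.5 220.9] knob [-119.1  211.4] L,phi 0.657 -0.026 foot [-75.8 162.5] lid cam 0.649
F tool x,y,z [-5.5  3.2  6.7] t 10.85 0.17967821391618927
```

{"name": "drive_tool", "arguments": {
  "increments": [
    [0.0007,0,0.0002,0,0.01],
    [0.0007,0,0.0002,0,0.01],
    [0.0007,0,0.0003,0,0.01],
    [0,0,0,0,0.01]
  ]
}}

```text
t: 11.35
tcp_pos: [496.5, 216.4, 219.6]
tcp_rot: [[0.537, 0.844, 0.001], [0.844, -0.537, -0.0], [0.0, 0.001, -1.0]]
ft_force: [0.9, -6.8, 3.3]
gripper_width: 0.176
finger_force: 32.2
```

```bash
python3 est.py
```

```text
tcp [496.5 216.4 219.6] knob [-116.9  210.1] L,phi 0.655 -0.05 foot [-72.5 162.3] lid cam 0.648
F tool x,y,z [-5.2  3.5  4. ] t 11.55 0.1723467670875951
```

{"name": "drive_tool", "arguments": {
  "increments": [
    [0.0007,0,0.0004,0,0.01],
    [0.0007,0,0.0004,0,0.01],
    [0,0,0,0,0.01]
  ]
}}

```text
t: 11.92
tcp_pos: [497.3, 217.7, 217.9]
tcp_rot: [[0.537, 0.844, 0.0], [0.844, -0.537, -0.001], [-0.0, 0.0, -1.0]]
ft_force: [2.1, -4.4, 0.3]
gripper_width: 0.173
finger_force: 31.8
```

```bash
python3 est.py
```

```text
tcp [497.3 217.7 217.9] knob [-115.4  208.4] L,phi 0.65 -0.072 foot [-69.9 161.6] lid cam 0.644
F tool x,y,z [-2.7  4.8 -0.1] t 12.125 0.1766456671645569
```

{"name": "drive_tool", "arguments": {
  "increments": [
    [0,0,0.001,0,0.01],
    [0,0,0.001,0,0.01],
    [0,0,0,0,0.01]
  ]
}}

```text
t: 12.5
tcp_pos: [497.3, 217.7, 217.5]
tcp_rot: [[0.537, 0.844, 0.002], [0.844, -0.537, 0.0], [0.001, 0.001, -1.0]]
ft_force: [-0.8, -6.7, 7.0]
gripper_width: 0.175
finger_force: 32.7
```

```bash
python3 est.py
```

```text
tcp [497.3 217.7 217.5] knob [-115.4  208. ] L,phi 0.649 -0.074 foot [-69.8 161.3] lid cam 0.642
F tool x,y,z [-5.4  2.9  7. ] t 12.7 0.17708612581185637
```

{"name": "drive_tool", "arguments": {
  "increments": [
    [0.0007,0,0.0003,0,0.01],
    [0.0007,0,0.0003,0,0.01],
    [0,0,0,0,0.01]
  ]
}}

```text
t: 13.08
tcp_pos: [498.0, 218.7, 216.8]
tcp_rot: [[0.537, 0.844, 0.001], [0.844, -0.537, -0.0], [0.001, 0.001, -1.0]]
ft_force: [-0.3, -6.9, 6.6]
gripper_width: 0.177
finger_force: 32.8
```

```bash
python3 est.py
```

```text
tcp [498.  218.7 216.8] knob [-114.2  207.3] L,phi 0.647 -0.088 foot [-67.9 161.2] lid cam 0.642
F tool x,y,z [-5.9  3.2  6.8] t 13.275 0.17485595464462092
```

{"name": "drive_tool", "arguments": {
  "increments": [
    [0.0007,0,0.0004,0,0.01],
    [0.0007,0,0.0004,0,0.01],
    [0,0,0,0,0.01]
  ]
}}

```text
t: 13.65
tcp_pos: [498.8, 219.9, 216.0]
tcp_rot: [[0.537, 0.844, 0.001], [0.844, -0.537, -0.0], [0.001, 0.001, -1.0]]
ft_force: [0.4, -6.6, 6.6]
gripper_width: 0.175
finger_force: 32.9
```

```bash
python3 est.py
```

```text
tcp [498.8 219.9 216. ] knob [-112.7  206.5] L,phi 0.646 -0.105 foot [-65.7 161.2] lid cam 0.641
F tool x,y,z [-5.1  3.3  6.4] t 13.85 0.17355213767939145
```

{"name": "drive_tool", "arguments": {
  "increments": [
    [0.0007,0,0.0004,0,0.01],
    [0.0007,0,0.0004,0,0.01],
    [0,0,0,0,0.01]
  ]
}}

```text
t: 14.22
tcp_pos: [499.6, 221.2, 215.2]
tcp_rot: [[0.537, 0.844, 0.001], [0.844, -0.537, -0.0], [0.001, 0.001, -1.0]]
ft_force: [-0.6, -6.6, 5.9]
gripper_width: 0.182
finger_force: 33.1
```

```bash
python3 est.py
```

```text
tcp [499.6 221.2 215.2] knob [-111.2  205.7] L,phi 0.644 -0.121 foot [-63.5 161.1] lid cam 0.641
F tool x,y,z [-5.   3.4  6.8] t 14.425 0.17803109016104646
```

{"name": "drive_tool", "arguments": {
  "increments": [
    [0.0007,0,0.0004,0,0.01],
    [0.0007,0,0.0004,0,0.01],
    [0,0,0,0,0.01]
  ]
}}

```text
t: 14.8
tcp_pos: [500.3, 222.3, 214.3]
tcp_rot: [[0.537, 0.844, 0.001], [0.844, -0.537, -0.0], [0.001, 0.001, -1.0]]
ft_force: [0.1, -7.0, 4.8]
gripper_width: 0.171
finger_force: 33.2
```

```bash
python3 est.py
```

```text
tcp [500.3 222.3 214.3] knob [-109.8  204.8] L,phi 0.642 -0.138 foot [-61.4 161. ] lid cam 0.639
F tool x,y,z [-5.1  3.9  5.7] t 15.0 0.17364400834171795
```

{"name": "drive_tool", "arguments": {
  "increments": [
    [0.0007,0,0.0005,0,0.01],
    [0.0007,0,0.0005,0,0.01],
    [0,0,0,0,0.01]
  ]
}}

```text
t: 15.38
tcp_pos: [501.1, 223.7, 212.0]
tcp_rot: [[0.537, 0.844, 0.001], [0.844, -0.537, -0.0], [0.0, 0.001, -1.0]]
ft_force: [2.6, -5.0, -1.7]
gripper_width: 0.178
finger_force: 32.5
```

```bash
python3 est.py
```

```text
tcp [501.1 223.6 211.8] knob [-108.3  202.3] L,phi 0.633 -0.164 foot [-58.7 159.9] lid cam 0.631
F tool x,y,z [-2.3  4.9 -1.4] t 15.575 0.17831017896912452
```

{"name": "drive_tool", "arguments": {
  "increments": [
    [0.0007,0,0.0005,0,0.01],
    [0.0007,0,0.0005,0,0.01],
    [0,0,0,0,0.01]
  ]
}}

```text
t: 15.95
tcp_pos: [501.8, 224.7, 210.6]
tcp_rot: [[0.537, 0.844, -0.0], [0.844, -0.537, -0.001], [-0.001, 0.0, -1.0]]
ft_force: [2.6, -5.0, -1.2]
gripper_width: 0.172
finger_force: 32.5
```

```bash
python3 est.py
```

```text
tcp [501.8 224.7 210.7] knob [-107.   201.2] L,phi 0.629 -0.181 foot [-56.7 159.6] lid cam 0.628
F tool x,y,z [-2.5  5.2 -1.4] t 16.15 0.17729651982077652
```

The force went away and the height fell, so the pin is entering the hole at about x = -58. I'll lower gently.

{"name": "drive_tool", "arguments": {
  "increments": [
    [0,0,0.001,0,0.01],
    [-0.0002,0,0.001,0,0.01],
    [-0.0002,0,0.001,0,0.01],
    [0,0,0,0,0.01]
  ]
}}

```text
t: 16.65
tcp_pos: [501.6, 224.4, 207.6]
tcp_rot: [[0.537, 0.844, -0.0], [0.844, -0.537, -0.001], [-0.001, 0.0, -1.0]]
ft_force: [3.2, -5.3, -1.8]
gripper_width: 0.175
finger_force: 32.4
```

```bash
python3 est.py
```

```text
tcp [501.6 224.4 207.6] knob [-107.5  198.1] L,phi 0.615 -0.196 foot [-56.5 157.2] lid cam 0.614
F tool x,y,z [-2.5  5.2 -1.5] t 16.85 0.17753040150071586
```

{"name": "drive_tool", "arguments": {
  "increments": [
    [-0.0002,0,0.001,0,0.01],
    [-0.0002,0,0.001,0,0.01],
    [0,0,0,0,0.01]
  ]
}}

```text
t: 17.23
tcp_pos: [501.3, 224.0, 205.6]
tcp_rot: [[0.537, 0.844, -0.0], [0.844, -0.537, -0.001], [-0.001, 0.0, -1.0]]
ft_force: [3.4, -5.2, -0.9]
gripper_width: 0.175
finger_force: 32.4
```

```bash
python3 est.py
```

```text
tcp [501.3 224.  205.6] knob [-107.9  196.1] L,phi 0.606 -0.204 foot [-56.6 155.7] lid cam 0.605
F tool x,y,z [-2.4  5.  -1.4] t 17.425 0.17710745581261217
```

Going down freely, now about 5.5 mm below the bar top. Continue to the floor.

{"name": "drive_tool", "arguments": {
  "increments": [
    [-0.0002,0,0.001,0,0.01],
    [-0.0002,0,0.001,0,0.01],
    [-0.0002,0,0.001,0,0.01],
    [0,0,0,0,0.01]
  ]
}}

```text
t: 17.92
tcp_pos: [501.0, 223.5, 202.5]
tcp_rot: [[0.537, 0.844, -0.0], [0.844, -0.537, -0.001], [-0.001, 0.0, -1.0]]
ft_force: [2.2, -4.0, -1.8]
gripper_width: 0.178
finger_force: 32.4
```

```bash
python3 est.py
```

```text
tcp [501.  223.5 202.6] knob [-108.5  193.1] L,phi 0.592 -0.216 foot [-56.7 153.3] lid cam 0.591
F tool x,y,z [-2.6  5.1 -1.8] t 18.125 0.17654613230423138
```

{"name": "drive_tool", "arguments": {
  "increments": [
    [-0.0002,0,0.001,0,0.01],
    [0,0,0,0,0.01]
  ]
}}

```text
t: 18.38
tcp_pos: [501.0, 223.4, 201.7]
tcp_rot: [[0.537, 0.844, 0.0], [0.844, -0.537, -0.001], [-0.0, 0.0, -1.0]]
ft_force: [3.3, -4.7, -1.2]
gripper_width: 0.18
finger_force: 32.5
```

```bash
python3 est.py
```

```text
tcp [501.  223.4 201.7] knob [-108.6  192.2] L,phi 0.588 -0.22 foot [-56.7 152.6] lid cam 0.587
F tool x,y,z [-3.  5. -1.] t 18.575 0.1761908669949455
```

{"name": "drive_tool", "arguments": {
  "increments": [
    [-0.0002,0,0.001,0,0.01],
    [0,0,0,0,0.01]
  ]
}}

```text
t: 18.82
tcp_pos: [500.9, 223.4, 201.2]
tcp_rot: [[0.537, 0.844, 0.001], [0.844, -0.537, -0.0], [0.0, 0.001, -1.0]]
ft_force: [1.5, -5.8, -0.4]
gripper_width: 0.176
finger_force: 32.7
```

{"name": "drive_tool", "arguments": {
  "increments": [
    [-0.0002,0,0.001,0,0.01],
    [0,0,0,0,0.01]
  ]
}}

```text
t: 19.08
tcp_pos: [501.0, 223.4, 201.0]
tcp_rot: [[0.537, 0.844, 0.001], [0.844, -0.537, 0.0], [0.001, 0.001, -1.0]]
ft_force: [1.0, -5.4, 3.8]
gripper_width: 0.172
finger_force: 33.1
```

```bash
python3 est.py
```

```text
tcp [501.  223.4 201. ] knob [-108.6  191.5] L,phi 0.585 -0.224 foot [-56.6 152. ] lid cam 0.584
F tool x,y,z [-3.8  4.   4.2] t 19.275 0.173627176176799
```

Contact is 9.2 mm below the bar level, so the foot is on the hole's floor. Release and back straight out along -x.

{"name": "drive_tool", "arguments": {
  "increments": [
    [0,0,0,0,0.02],
    [0,0,0,0,0.03],
    [0,0,0,0,0.04],
    [0,0,0,0,0.04]
  ]
}}

```text
t: 19.77
tcp_pos: [500.5, 223.9, 199.3]
tcp_rot: [[0.536, 0.844, -0.001], [0.844, -0.536, 0.0], [-0.0, -0.001, -1.0]]
ft_force: [0.0, 0.1, -0.2]
gripper_width: 0.464
finger_force: 0.0
```

```bash
python3 est.py
```

```text
tcp [500.7 223.7 199.4] knob [-108.5  189.9] L,phi 0.578 -0.234 foot [-56. 151.] lid cam 0.585
F tool x,y,z [ 0.1 -0.  -0.3] t 19.975 0.46431656930872
```

{"name": "drive_tool", "arguments": {
  "increments": [
    [-0.005,0,0,0,0.04],
    [-0.01,0,0,0,0.04],
    [-0.02,0,0,0,0.04],
    [-0.03,0,0,0,0.04],
    [-0.04,0,0,0,0.04],
    [-0.04,0,0,0,0.04],
    [0,0,0,0,0.04]
  ]
}}

```text
t: 20.85
tcp_pos: [421.0, 99.1, 199.6]
tcp_rot: [[0.539, 0.842, -0.001], [0.842, -0.539, -0.0], [-0.001, -0.001, -1.0]]
ft_force: [-0.7, 1.1, 0.1]
gripper_width: 0.468
finger_force: 0.0
```

```bash
python3 est.py; python3 - <<'E'
from h import *
cv2.imwrite("pics/t5.png",np.hstack([grab(n)["image"][130:330,120:320,::-1] for n in("scene","top")]).repeat(2,0).repeat(2,1))
E
```

```text
tcp [423.2 101.  199.9] knob [-253.7  190.4] L,phi 0.069 1.244 foot [-271.5  133.5] lid cam 0.584
F tool x,y,z [0.5 0.2 0.5] t 21.05 0.46304648224969613h.py:20: RuntimeWarning: The iteration is not making good progress, as measured by the 
 improvement from the last ten iterations.
  inv=lambda k,g=(.65,.1):fsolve(lambda q:knob(*q)-k,g)
```

View pics/t5.png

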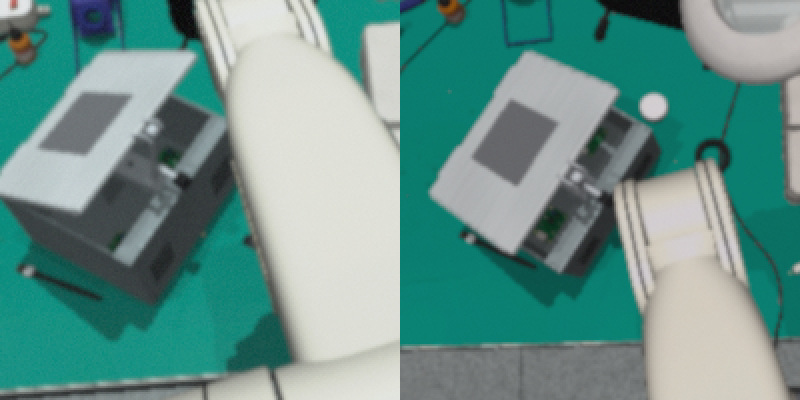

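The rod holds the lid at 0.584 rad and nothing moved when I let go. In the scene crop the knob is near (180,178). The arm is clear and the bystanders are where they were.

```bash
python3 -c "
from workcell import job; print(job.job_done())"
```

```text
the job is handed in; nothing more can be done
None
```

The rod's foot is on the floor of the holding hole, the rod holds the lid open at about 0.58 rad with the gripper let go and clear, and the job was handed in at about 21 s; no verdict came back.

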